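# Pack the drum cheeses and clamp the end stop

## Robot

A 7-joint arm with a two-finger parallel gripper is mounted at the origin on a cart in front of the work surface, level with it; the furniture and walls round the work are solid. World frame = base frame: x ahead of the robot, y to its left, z up, the work surface at z = 0. Lengths are in mm, angles in rad, forces in N, time in s.
With the tool pointing down it reaches from about 400 to 875 mm from the base axis. Payload 4.4 kg.
Tool frame: the origin (TCP) lies at the very end of the fingers, on their centre line; the grasp point (between the pads) lies 19 mm behind it; z points along the fingers, y is the line along which they close (so a half turn about z gives the same grasp; the last joint's range is limited). The gripper opens to 85 mm and grips with 20 to 120 N. Pads are 22 mm wide; open, the fingers measure 114 mm over their backs; the gripper's body (76 mm by 85 mm) begins 54 mm behind the grasp point. The pads swing forward as they close: fully open they stand 13 mm farther back than shut.
Start: joints at [-1.41, 0.628, 0.038, 1.517, -0.027, 0.996, -0.02], TCP at [146.134, 633.374, 231.313] pointing down, gripper open.
Joint ranges: [-3.06, 3.06], [-0.37, 2.12], [-1.25, 1.32], [0.18, 2.47], [-1.1, 4.24], [0.23, 1.98], [-2.94, 2.94]. Speed limits (rad/s): [2.57, 2.57, 3.14, 3.14, 3.14, 3.14, 3.14].

## Interface

Orientations are given as [roll, pitch, yaw] about the fixed x, y, z axes, in that order (R = Rz(yaw) Ry(pitch) Rx(roll)).
In Python, from cell import sensors, get_image, camera_params, order gives the robot as it stands.
- The arm moves only by the shell command python3 -m inch 'ROWS' [OPENING]. ROWS is JSON, a list that holds one entry, the list of rows, each a list of 4 numbers: the shift along the tool's x, y, z in cm, then the turn about the tool's z in degrees. A call has 1 to 8 rows; each row is the pose to reach, as a shift and turn from the pose commanded when the call began, along the tool's axes at that moment; what a row does not reach only later rows make up. A row lasts 1/12 s, in which the tool goes at most 41.7 mm and 7.16 degrees, less where a joint would pass 70% of its speed; a pose out of reach is approached as far as the arm can. A call with a gripper value outside its range is refused whole. OPENING is the finger opening in cm, from 0 to 8.54, set as the call begins (- or left out, the last holds). The fingers move at their own pace and stop on an object; the grip force is fixed at half the most. Time passes only in rows, so rows that repeat a pose let the fingers close. It gives the time, the measured TCP pose, the force, the opening and the grip force at its end, in the units of the state.
- sensors.read_state(): the state, without advancing time (a new reading comes with each control period).
- get_image(name): name is "side" or "top" or "wrist"; returns the picture (384x512x3 uint8, blue, green, red); there is no depth.
- camera_params(name): a dict with "mtx" (3x3 intrinsics, pixels), "rvec" (rotation vector, rad) and "tvec" (3), from world to camera coordinates, as OpenCV has them. Camera axes: x right, y down, z forward; pixel columns grow to the right and rows downward; lengths in mm; the calibration is good to about 2 mm. A picture is of the moment at which its call begins: read the wrist's pose just before it. camera_params takes no time and is no camera call; for the wrist camera it gives the pose at the moment of the call.
- order.finish_job(): hands the job in; it is judged then, once.
The state is a dict: "clock": time; "qpos": joint angles; "qd": joint speeds; "tau": joint torques, N m; "eef_pos": TCP position; "tool_rot": TCP orientation; "force": force on the tool from outside, world axes, zero at the start; "torque": the same for the moment, N m; "width": finger opening in mm; "gripper_force": force on a finger pad.
Only numpy, scipy, OpenCV 4.12 (cv2) and the standard library are available. Lean on these libraries where they do the work, as an engineer would, in place of code of your own. Each camera call takes 0.05 s, during which the arm holds its last target. There are 200 camera calls.

## Task

Stand the loose drum cheese upright in the rack's lane, between the drum already there and the sliding end stop, and push the stop along until both drums sit snug against the end wall. Then lock the stop: turn its clamp knob clockwise until you feel its foot touch the strip in the rail, and give it a quarter turn more. Leave the other things on the counter where they are.

Things in the scene. Friction and masses are not known exactly. Their poses are not given: they have to be found in the camera images.
- rack: Fixed pale wooden rack, 247 x 142 mm. Origin on its underside in the middle of the lane; x runs along the lane to the end wall (inner face x = +108.5 mm, 71 mm high), z up. Lane floor 6 mm above the counter; lips with inner faces at y = +-36.5 mm rise 8.5 mm over the floor. An aluminium rail, top 20 mm above the counter, lies along y = -75 mm with a rubber wear strip in it.
- stop (a joint): Sliding end stop: upright steel plate, 6 mm thick, across the lane, 16 to 72 mm above the counter, on a dark clamp block that rides on the rail. Metres slid toward the end wall, 0 to 0.07; at 0 its face is at x = -68.5 mm of the rack. About 4 N of friction while unlocked; it cannot tilt. A gusset stands behind the plate 49 mm to the -y side.
- stop_face (a point): Middle of the stop plate's face that looks at the cheeses (over the lane's middle, 44 mm above the counter).
- push_point (a point): Point on the stop plate's outer face (over the lane's middle, 58 mm above the counter), where it can be pushed toward the wall.
- clamp_nut: Nut hidden in the clamp block (block 50 x 50 mm, top 44 mm above the counter, with a 26 mm sleeve up to 75 mm). Origin on the knob's axis, 31 mm behind the stop's face, 75 mm to the -y side of the lane's middle; sinks 2 mm/rad. It carries a sprung 22 mm square brass foot below the block, which presses the strip with 70 N just after touch and 30 N more per radian of knob.
- knob (a joint): Black wing knob on the clamp: rad, growing clockwise from above (tightening), up to 9; starts at 0.9 to 1.3. It stays at its height; the foot goes down 2 mm/rad and touches the strip between 1.7 and 4.3 rad (strips differ by 5 mm). Keeping it turning takes about 0.32 N m (less shows at rest); at touch this jumps by 0.14 N m within about 0.1 rad, then grows 0.06 N m per rad. It stays where it is left.
- knob_grip (a point): Grip point of the knob, on its vertical axis, 98 mm above the counter: the middle of a wing 48 mm long, 12 mm thick, from 82 to 112 mm above the counter. The point's x axis lies along the wing (grip across y) and turns with the knob.
- last_drum: The loose drum cheese, off-white, upright on the counter to the left of the rack (about 62 mm wide, 72 mm tall, 0.2 kg). Origin at the centre of its underside.
- row_drum: Drum cheese already in the lane, near the end wall, 62 mm wide, 72 mm tall. Origin at the centre of its underside.
- honey_jar: Bystander: glass honey jar with lid, 71 mm wide, 110 mm tall. Origin at the centre of its underside.
- jam_jar: Bystander: glass jam jar with lid, 75 mm wide, 112 mm tall. Origin at the centre of its underside.
- price_stand: Bystander: little price card on a round foot, 75 mm wide, 106 mm tall. Origin at the centre of its underside.
- ash_log: Bystander: ash-grey cheese log lying down, 42 x 144 x 38 mm. Origin at the centre of its underside.
- ash_brick: Bystander: ash-grey truncated pyramid cheese, 57 x 63 x 52 mm. Origin at the centre of its underside.
- probe: Bystander: white pocket thermometer with a thin spike, 30 x 184 x 17 mm, lying down. Origin at the centre of its underside.
There are look-alikes about, which are no part of the job. Leave any green look-alike of the row_drum alone.

How it is judged (in metres and radians):
On the way, in this order (a step that is already met when the one before it is completed fails the run):
1. the loose drum stands in the lane between the other drum and the stop (angle between last_drum's own z axis and vertical below 0.12 rad and z of last_drum in the frame of rack below 0.012 m and y of last_drum in the frame of rack between -0.014 and 0.014 m and x of last_drum in the frame of rack between -0.045 and 0.03 m), for 0.2 s.
2. the two drums are snug between the end wall and the stop (angle between each of last_drum, row_drum's own z axis and vertical below 0.12 rad and z of each of last_drum, row_drum in the frame of rack below 0.012 m and y of last_drum in the frame of rack between -0.014 and 0.014 m and y of row_drum in the frame of rack between -0.014 and 0.014 m and x of stop_face in the frame of rack above -0.0205 m and horizontal distance between row_drum and last_drum below 0.067 m), for 0.2 s.
At the end, for the whole second after the job is handed in: Both drums upright in the lane (within 0.12 rad, 14 mm of its middle line), within 67 mm of each other centre to centre, the stop's face within 129 mm of the end wall, all at rest; the clamp's foot presses the strip with 98 to 136 N (about 55 to 130 degrees past touch) (all of step 2 and contact force between clamp_nut and anything else between 98 and 136 N and linear speed of last_drum below 0.02 m/s).
It fails at once if a bystander is shifted by more than 30 mm or tipped (distance of any of honey_jar, jam_jar, price_stand, ash_log, ash_brick, probe from where it was at the start of the episode above 0.03 m or angle between any of honey_jar, jam_jar, price_stand, ash_brick's own z axis and vertical above 0.3 rad).
It also fails if it takes over 72 s, if anything falls off the work surface, if the arm or the gripper's body presses on something with over 40 N, if the wrist force passes 120 N, or if a joint passes its speed limit or range.

## Working session

There is one attempt and no reset: what is moved stays moved. The work goes in short steps, Python scripts to look and compute and a shell command to move; the robot and the scene stay as the last step left them, time stands still between calls to the robot, and variables do not carry over. Pictures are saved under pics/ and viewed, at most 10 in all, crops included, and the job is handed in when it is done.

```bash
ls; mkdir -p pics; python3 - <<'E'
from cell import sensors,get_image,camera_params
import cv2,numpy as np
s=sensors.read_state();print(s)
for n in("side","top"):
    im=get_image(n);cv2.imwrite(f"pics/{n}0.png",im)
    c=camera_params(n);R=cv2.Rodrigues(np.array(c["rvec"],float))[0];print(n,c["mtx"],-R.T@np.array(c["tvec"]).ravel(),R[2])
E
```

```text
pics
{'clock': 0.0, 'qpos': array([-1.40980461,  0.62935816,  0.03846512,  1.51842082, -0.02699807,
        0.99628973, -0.0200325 ]), 'qd': array([ 0.00058498,  0.00169966,  0.00024869, -0.00010192, -0.00083078,
        0.00015163, -0.00018502]), 'tau': array([-1.15976542e-03, -5.63409054e+01,  1.22619811e+00, -1.93444330e+01,
        1.10796152e-02,  1.06163911e-02,  7.76333877e-06]), 'eef_pos': array([145.99439561, 632.72226393, 230.36483193]), 'tool_rot': array([-3.13963576e+00,  4.28958940e-05,  2.91474959e+00]), 'force': array([-0.66869665,  0.12147632, -0.16678633]), 'torque': array([ 0.01296961,  0.01928004, -0.01787497]), 'gripper_force': 0.0, 'width': 85.09773258793255}
side [[440.63982157   0.         254.46902812]
 [  0.         440.63982157 188.99021718]
 [  0.           0.           1.        ]] [ 557.14004749 1161.76557541 1067.41147162] [ 0.053411   -0.74525043 -0.66464206]
top [[497.68311097   0.         258.72743997]
 [  0.         497.68311097 197.18912163]
 [  0.           0.           1.        ]] [ 382.75676589   50.46106657 1703.45363914] [ 0.14515013  0.01281314 -0.98932667]
```

View pics/side0.png

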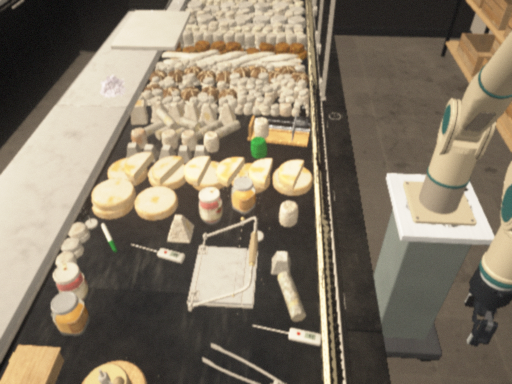

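View pics/top0.png

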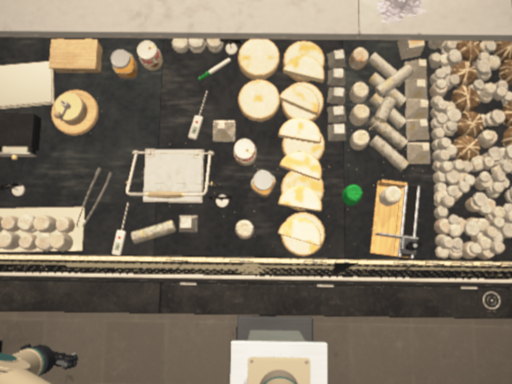

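The loose drum could be one of several things in the top view:
- the single off-white drum at (245,229)
- the green look-alike at (353,194)
- the drum in the lane at (392,195)
- the tray of drums at (10–75,230)
- the pale things at (335–410,50–150)
- the white-lidded jar at (245,150) and the small stand at (222,200)

I choose (245,229): it's off-white, stands alone on the counter and is left of the rack. A close crop will check this.

```bash
cat > h.py <<'E'
from cell import sensors,get_image,camera_params
import cv2,numpy as np
def cam(n):
    c=camera_params(n);return np.array(c["mtx"],float),cv2.Rodrigues(np.array(c["rvec"],float))[0],np.array(c["tvec"],float).ravel()
def ray(n,uv,z,c=None):
    K,R,t=c or cam(n);o=-R.T@t;d=R.T@np.linalg.inv(K)@np.array([*uv,1.]);return o+d*(z-o[2])/d[2]
def pix(n,p,c=None):
    K,R,t=c or cam(n);q=K@(R@np.array(p,float)+t);return q[:2]/q[2]
E
python3 - <<'E'
from h import *
t=cv2.imread("pics/top0.png");s=cv2.imread("pics/side0.png")
a=cv2.resize(t[172:262,225:305],None,fx=4,fy=4,interpolation=2);b=cv2.resize(t[172:262,340:440],None,fx=4,fy=4,interpolation=2)
c=cv2.resize(s[105:155,220:320],None,fx=4,fy=4,interpolation=2)
o=np.zeros((565,730,3),np.uint8);o[:360,:320]=a;o[:360,325:725]=b;o[364:564,:400]=c
cv2.imwrite("pics/crop0.png",o)
for uv,z in[((245,229),72),((353,194),72),((392,194),78),((410,243),112),((376,255),0),((407,255),20),((263,182),110),((245,150),112)]:print(uv,ray("top",uv,z).round())
E
```

```text
(245, 229) [516. 115.  72.]
(353, 194) [ 637. -240.   72.]
(392, 194) [ 637. -367.   78.]
(410, 243) [ 475. -412.  112.]
(376, 255) [ 440. -328.    0.]
(407, 255) [ 440. -427.   20.]
(263, 182) [667.  58. 110.]
(245, 150) [772. 118. 112.]
```

View pics/crop0.png

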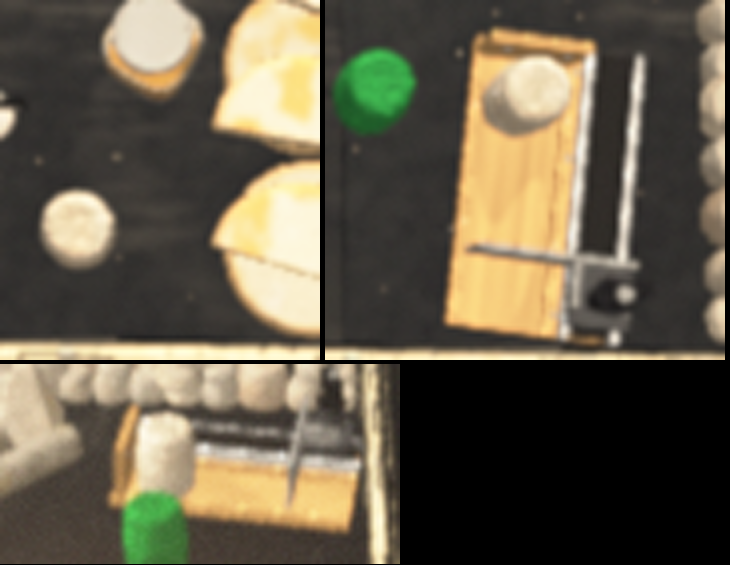

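The crop confirms it. The plain off-white drum is at top px (244.5,229), about world (516,115). The green one at (353,194) is the look-alike. The row drum is at (392,194) and the stop and knob are near (410,243). Next I go above the drum.

```bash
python3 -m inch '[[[-3,-2.6,0,0],[-6,-5.3,0,0],[-9,-7.9,0,0],[-12,-10.5,0,0],[-15,-13.1,0,0],[-18,-15.8,0,0],[-21,-18.4,0,0],[-24,-21,0,0]]]'; python3 -m inch '[[[-3,-2.6,0,0],[-6,-5.3,0,0],[-9,-7.9,0,0],[-12,-10.5,0,0],[-15,-13.1,0,0],[-18,-15.8,0,0],[-20.5,-18.4,0,0],[-20.5,-19,0,0]]]'
python3 - <<'E'
from h import *
s=sensors.read_state();print(s['clock'],s['qpos'].round(2),s['eef_pos'],s['tool_rot'])
c=cam("wrist");cv2.imwrite("pics/w1.png",get_image("wrist"))
print(c,-c[1].T@c[2])
E
```

```text
clock: 0.77
eef_pos: [333.4, 372.9, 231.1]
tool_rot: [-3.141, -0.0, 2.915]
force: [0.2, 0.5, 0.4]
width: 85.4
gripper_force: 0.0
clock: 1.43
eef_pos: [493.9, 136.1, 231.3]
tool_rot: [-3.139, 0.004, 2.905]
force: [0.7, 0.1, -0.4]
width: 85.8
gripper_force: 0.0
1.4333 [-0.39  0.43  0.09  1.9  -0.04  0.81  1.05] [493.86367812 136.09726745 231.26535689] [-3.1386137   0.00400537  2.90469906]
(array([[323.83027829,   0.        , 255.03485521],
       [  0.        , 323.83027829, 184.72682682],
       [  0.        ,   0.        ,   1.        ]]), array([[ 0.23519922,  0.97194341, -0.00270946],
       [ 0.92240548, -0.22233123,  0.31581157],
       [ 0.30634858, -0.07677785, -0.94881806]]), array([-247.93254551, -465.81166275,  238.33149719])) [414.9682581  155.71050499 372.57017894]
```

View pics/w1.png

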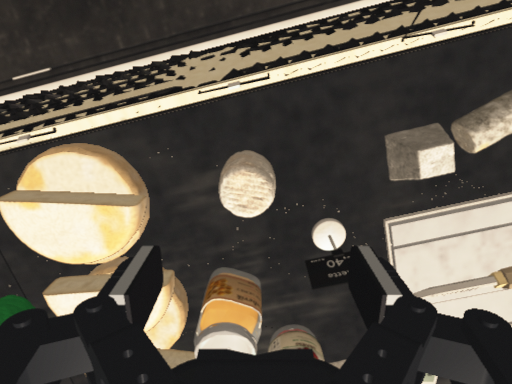

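The wrist view shows the off-white drum at about (247,184), the price stand at (328,240), the honey jar at (230,310), and the brick and log on the right. I measure the drum.

```bash
python3 - <<'E'
from h import *
im=cv2.imread("pics/w1.png");c=cam("wrist");g=cv2.cvtColor(im,cv2.COLOR_BGR2GRAY)
m=(g>75).astype(np.uint8)
n,l,st,ce=cv2.connectedComponentsWithStats(m);i=l[184,247];print(st[i],ce[i])
x,y,w,h,_=st[i];mid=ray("wrist",(x+w/2,y+h/2),36,c);print("mid36",mid,ray("wrist",ce[i],36,c))
# silhouette fit check: predicted bbox for cylinder at p
a=np.linspace(0,6.28,60)
p=mid[:2].copy()
for k in range(6):
    q=np.array([pix("wrist",[p[0]+31*np.cos(t),p[1]+31*np.sin(t),z],c) for t in a for z in(0,72)])
    pc=(q.min(0)+q.max(0))/2; e=ray("wrist",(x+w/2,y+h/2),36,c)-ray("wrist",pc,36,c); p+=e[:2]
print(p,q.min(0),q.max(0))
s=sensors.read_state();y=s['tool_rot'][2];d=p-s['eef_pos'][:2]
print("tool shift mm",d@[np.cos(y),np.sin(y)],d@[np.sin(y),-np.cos(y)])
for uv in((328,240),):print("stand",ray("wrist",uv,2,c))
E
```

```text
[ 218  150   58   68 3117] [246.76708373 184.26435675]
mid36 [517.42964054 122.07351903  36.        ] [517.66545973 121.75231034  36.        ]
[514.7646465  123.70283855] [215.52886973 146.73842218] [278.47116239 221.26157783]
tool shift mm -26.198788635949445 -8.230493247696185
stand [625.02575324 200.87226306   2.        ]
```

```bash
python3 -m inch '[[[-1.3,-0.4,2.5,0],[-2.6,-0.8,5,0],[-2.6,-0.8,5,0],[-2.6,-0.8,5,0],[-2.6,-0.8,5,0]]]'
cat >> h.py <<'E'
def drum(n,im,c,guess,z0=0,r=31,H=72,th=75,box=None):
    g=cv2.cvtColor(im,cv2.COLOR_BGR2GRAY);m=(g>th).astype(np.uint8)
    nn,l,st,ce=cv2.connectedComponentsWithStats(m)
    u,v=pix(n,[*guess,z0+H/2],c).astype(int);i=l[v,u];x,y,w,h,_=st[i];b=np.array([x-.5+w/2,y-.5+h/2])
    a=np.linspace(0,6.28,60);p=np.array(guess,float)
    for k in range(8):
        q=np.array([pix(n,[p[0]+r*np.cos(t),p[1]+r*np.sin(t),z],c) for t in a for z in(z0,z0+H)])
        p+=(ray(n,b,z0+H/2,c)-ray(n,(q.min(0)+q.max(0))/2,z0+H/2,c))[:2]
    return p,(w,h),q.max(0)-q.min(0)
E
python3 - <<'E'
from h import *
c=cam("wrist");im=get_image("wrist");cv2.imwrite("pics/w2.png",im)
for th in(60,75,90):print(th,drum("wrist",im,c,(515,121),th=th))
for n in("top","side"):print(n,drum(n,cv2.imread(f"pics/{n}0.png"),cam(n),(515,119),th=100))
s=sensors.read_state();print(s['eef_pos'],s['tool_rot'],s['qpos'])
E
```

```text
clock: 1.9
eef_pos: [512.7, 131.3, 181.7]
tool_rot: [3.141, -0.001, 2.916]
force: [-0.4, -0.4, -0.0]
width: 85.4
gripper_force: 0.0
60 (array([517.94157227, 121.36468199]), (np.int32(70), np.int32(79)), array([75.42626689, 87.16398599]))
75 (array([517.94157227, 121.36468199]), (np.int32(68), np.int32(79)), array([75.42626689, 87.16398599]))
90 (array([517.94157227, 121.36468199]), (np.int32(68), np.int32(79)), array([75.42626689, 87.16398599]))
top (array([519.91667871, 119.24878689]), (np.int32(19), np.int32(20)), array([19.31632445, 20.21920558]))
side (array([522.95978036, 117.68223811]), (np.int32(20), np.int32(27)), array([19.72809909, 28.60637231]))
[512.97357472 131.36570158 182.20342302] [3.14048316e+00 3.28737173e-04 2.91655960e+00] [-0.35223493  0.52258467  0.07197445  1.90832526 -0.05621208  0.71175191
  1.09847725]
```

```bash
python3 -m inch '[[[-0.8,-0.9,2.5,0],[-0.8,-0.9,5,0],[-0.8,-0.9,8,0],[-0.8,-0.9,11,0],[-0.8,-0.9,13.5,0],[-0.8,-0.9,15.2,0],[-0.8,-0.9,15.7,0],[-0.8,-0.9,15.7,0]]]';python3 -m inch '[[[0,0,0,0],[0,0,0,0],[0,0,0,0],[0,0,0,0],[0,0,0,0],[0,0,0,0]]]' 5.6
```

```text
clock: 2.62
eef_pos: [518.6, 120.2, 24.2]
tool_rot: [-3.142, -0.001, 2.916]
force: [0.4, 0.6, 0.8]
width: 85.9
gripper_force: 0.0
clock: 3.12
eef_pos: [520.4, 119.9, 26.3]
tool_rot: [3.14, 0.003, 2.915]
force: [-0.6, 0.1, 5.2]
width: 56.7
gripper_force: 45.5
```

```bash
python3 -m inch '[[[0,0,0,0],[0,0,0,0],[0,0,-0.5,0],[0,0,-2,0],[0,0,-5,0],[0,0,-8,0],[0,0,-10,0],[0,0,-10,0]]]' 4
python3 - <<'E'
from h import *
s=sensors.read_state();print(s['eef_pos'],s['width'],s['gripper_force'],s['force'])
c=cam("wrist");cv2.imwrite("pics/w3.png",get_image("wrist"))
E
```

```text
clock: 3.78
eef_pos: [522.0, 120.0, 129.1]
tool_rot: [3.137, 0.008, 2.914]
force: [0.3, 0.8, -2.1]
width: 56.3
gripper_force: 64.4
[522.02725777 119.99304452 129.11358792] 56.32566613836381 64.41379196854541 [ 0.32564856  0.84537923 -2.06236028]
```

View pics/w3.png

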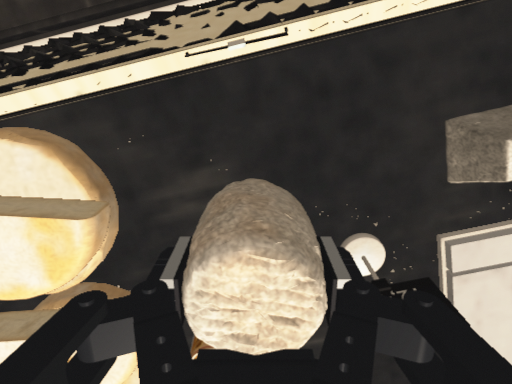

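The drum is held upright between the fingers, in the lower centre of the picture at (255,265). Next I carry it toward the rack, raised, stopping short to look.

```bash
python3 -m inch '[[[0,-2,-4,0],[-1,-6,-8,0],[-1.5,-10,-10,0],[-2,-14,-10,0],[-3,-18,-10,0],[-3.5,-22,-10,0],[-4,-26,-10,0],[-4.5,-29,-10,0]]]'; python3 -m inch '[[[-0.5,-3,0,0],[-1,-6,0,0],[-1.5,-7.5,0,0],[-1.5,-7.5,0,0],[-1.5,-7.5,0,0],[-1.5,-7.5,0,0]]]'
python3 - <<'E'
from h import *
s=sensors.read_state();print(s['eef_pos'],s['tool_rot'],s['qpos'],s['width'])
c=cam("wrist");im=get_image("wrist");cv2.imwrite("pics/w4.png",im);np.savez("c4.npz",K=c[0],R=c[1],t=c[2])
E
```

```text
clock: 4.5
eef_pos: [496.4, -172.0, 223.4]
tool_rot: [3.141, -0.002, 2.915]
force: [0.6, -0.3, -1.2]
width: 56.3
gripper_force: 65.4
clock: 5.0
eef_pos: [495.2, -245.3, 223.3]
tool_rot: [3.14, -0.002, 2.916]
force: [-0.3, 0.7, -2.8]
width: 56.3
gripper_force: 65.4
[ 495.18278376 -245.34885113  223.25499415] [ 3.14011152e+00 -2.34269793e-03  2.91575264e+00] [ 0.35124134  0.5002237   0.08725228  1.80116619 -0.05720843  0.84521261
  1.81089714] 56.34674340111185
```

View pics/w4.png

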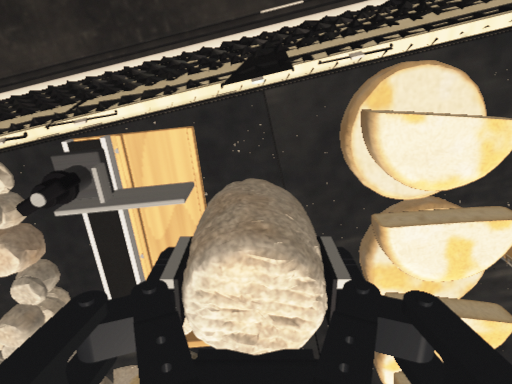

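The picture shows the rack's near corner at about (193,127), the plate's top from (57,212) to (193,185), the knob at (38,200), and the rail's white edges from (112,145) to (150,280) and from (68,150) to (108,298). I turn these into positions.

```bash
python3 - <<'E'
from h import *
f=np.load("c4.npz");c=(f["K"],f["R"],f["t"]);im=cv2.imread("pics/w4.png")
def P(l,uv,z,n="wrist",c=c):print(l,uv,z,ray(n,uv,z,c)[:2].round(1))
P("cornerL",(193,127),14.5)
P("edgeL",(203,180),14.5)
P("plateL",(193,184),72);P("plateR",(57,212),72);P("knobtop",(38,200),112)
P("railin",(112,145),20);P("railin",(135,237),20);P("railout",(68,150),20);P("railout",(106,293),20)
ct=cam("top");t=cv2.imread("pics/top0.png")
T=lambda x,y:((x-325)/4-.5+.5+340,y/4+172)
for l,p,z in[("wallL",(475,52),6),("Lnear",(447,322),14.5),("Lfar",(473,65),14.5),("walltopL",(490,32),77),("walltopR",(596,42),77),("plateL",(470,247),72),("plateR",(636,265),72),("knob",(626,294),112),("rowtop",(540,88),78),("railI",(592,60),20),("railI2",(566,325),20),("railO",(641,60),20),("railO2",(622,255),20)]:P(l,T(*p),z,"top",ct)
hsv=cv2.cvtColor(cv2.resize(im,None,fx=2,fy=2),cv2.COLOR_BGR2HSV)
cv2.imwrite("pics/w4c.png",cv2.resize(im[110:310,0:260],None,fx=3,fy=3,interpolation=2))
E
```

```text
cornerL (193, 127) 14.5 [ 449.6 -302.9]
edgeL (203, 180) 14.5 [ 509.5 -308.7]
plateL (193, 184) 72 [ 496.  -305.7]
plateR (57, 212) 72 [ 493.7 -443.3]
knobtop (38, 200) 112 [ 469.6 -424.8]
railin (112, 145) 20 [ 448.  -392.1]
railin (135, 237) 20 [ 557.9 -405. ]
railout (68, 150) 20 [ 442.5 -440.4]
railout (106, 293) 20 [ 623.8 -466.7]
wallL (377.5, 185.0) 6 [ 679.6 -336.8]
Lnear (370.5, 252.5) 14.5 [ 447.2 -306.7]
Lfar (377.0, 188.25) 14.5 [ 666.7 -332.9]
walltopL (381.25, 180.0) 77 [ 684.1 -333.3]
walltopR (407.75, 182.5) 77 [ 676.8 -420.5]
plateL (376.25, 233.75) 72 [ 506.2 -314.4]
plateR (417.75, 238.25) 72 [ 493.4 -449.2]
knob (415.25, 245.5) 112 [ 467.5 -428.3]
rowtop (393.75, 194.0) 78 [ 637.6 -373.2]
railI (406.75, 187.0) 20 [ 671.4 -433.2]
railI2 (400.25, 253.25) 20 [ 445.8 -405. ]
railO (419.0, 187.0) 20 [ 671.9 -474.9]
railO2 (414.25, 235.75) 20 [ 505.2 -453.6]
```

View pics/w4c.png

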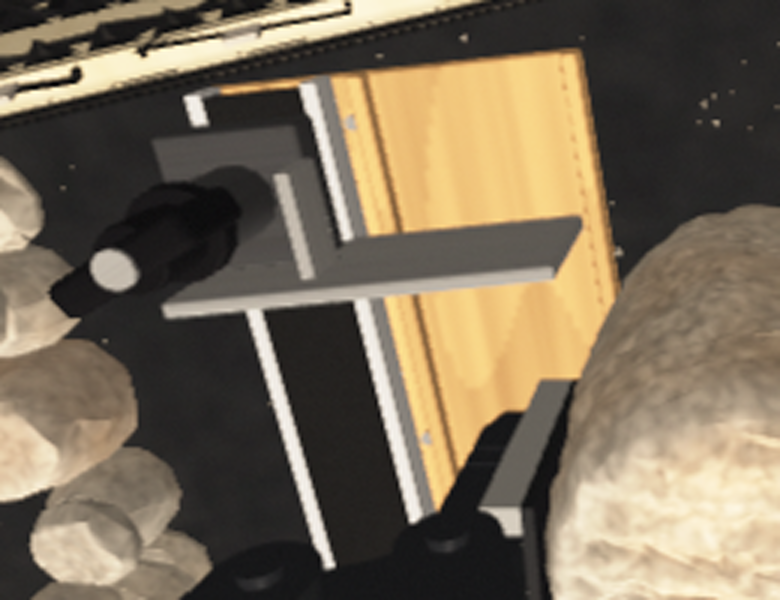

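```bash
python3 - <<'E'
from h import *
f=np.load("c4.npz");c=(f["K"],f["R"],f["t"])
def P(l,uv,z):
    p=ray("wrist",(uv[0]/3-.33,uv[1]/3+110-.33),z,c)[:2];print(l,p.round(1));return p
def yaw(a,b):d=b-a;print("   yaw",np.arctan2(d[1],d[0]))
a=P("lipinR",(367,75),14.5);b=P("lipinR",(455,470),14.5);yaw(a,b)
a=P("Lout",(582,50),14.5);b=P("Lout",(610,265),14.5);yaw(a,b)
a=P("dash",(562,55),14.5);b=P("dash",(608,300),14.5);yaw(a,b)
a=P("railin",(320,85),20);b=P("railin2",(432,510),20);yaw(a,b)
a=P("railout",(187,98),20);b=P("railout2",(322,568),20);yaw(a,b)
a=P("faceL",(555,277),72);b=P("faceR",(165,318),72);yaw(b,a)
a=P("outL",(555,268),72);b=P("outR",(162,306),72);yaw(b,a)
P("plate low L",(580,218),16);P("knob",(115,270),112)
P("nearcornerL",(580,50),14.5);P("nearR",(330,75),14.5)
E
```

```text
lipinR [ 440.3 -380.1]
lipinR [ 603.  -401.6]
   yaw -0.13153718658200408
Lout [ 449.1 -302. ]
Lout [ 530.4 -314.6]
   yaw -0.154167201388137
dash [ 449.2 -309.5]
dash [ 544.3 -319.3]
   yaw -0.10345916522447622
railin [ 439.5 -395.3]
railin2 [ 616.  -414.2]
   yaw -0.10698839623010466
railout [ 433.2 -443.3]
railout2 [ 632.5 -468.7]
   yaw -0.1267585639342327
faceL [ 511.8 -318.7]
faceR [ 496.9 -447.1]
   yaw 1.4549812537083389
outL [ 508.8 -317.8]
outR [ 492.7 -446.3]
   yaw 1.4458867156773227
plate low L [ 509.2 -320.1]
knob [ 469.3 -424.7]
nearcornerL [ 448.9 -302.7]
nearR [ 437.3 -393.1]
```

```bash
python3 -m inch '[[[-2,-2.5,0,-2],[-4.5,-5,0,-4],[-7,-7.5,0,-6],[-8.5,-9.6,1,-6],[-8.5,-9.6,4,-6],[-8.5,-9.6,7,-6],[-8.5,-9.6,8,-6],[-8.5,-9.6,8,-6]]]'
python3 - <<'E'
from h import *
s=sensors.read_state();print(s['eef_pos'],s['tool_rot'])
c=cam("wrist");im=get_image("wrist");cv2.imwrite("pics/w5.png",im);np.savez("c5.npz",K=c[0],R=c[1],t=c[2])
E
```

```text
clock: 5.72
eef_pos: [555.2, -356.3, 140.7]
tool_rot: [3.138, -0.007, 3.022]
force: [-0.6, 0.2, -2.2]
width: 56.2
gripper_force: 65.4
[ 555.2102197  -356.31622454  140.7404432 ] [ 3.13752301 -0.00690945  3.02167171]
```

View pics/w5.png

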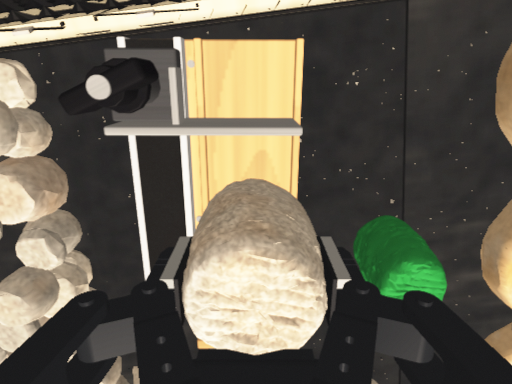

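The drum hangs over the lane. The lips are at about u=203 and u=297 at row 70, the plate is at row 128, and the knob top is at (98,87) with the wing pointing slightly down-left. I check the alignment in numbers.

```bash
python3 - <<'E'
from h import *
f=np.load("c5.npz");c=(f["K"],f["R"],f["t"]);im=cv2.imread("pics/w5.png")
g=cv2.cvtColor(im,cv2.COLOR_BGR2HSV)
for r in(60,90,150,170):
    e=np.abs(np.diff(cv2.cvtColor(im,cv2.COLOR_BGR2GRAY)[r-1:r+2].astype(float).mean(0)));print(r,[(int(i),int(e[i])) for i in range(175,310) if e[i]>12])
P=lambda uv,z:ray("wrist",uv,z,c)[:2].round(1)
print("knob",P((98,87),112),"face",P((301,133),72),P((106,134),72),"nearL",P((303,39),14.5))
for r in(60,170):
  for u in(203,296):print(r,u,P((u,r),14.5))
E
```

```text
60 [(175, 17), (176, 15), (179, 131), (180, 50), (181, 39), (182, 44), (184, 37), (185, 35), (194, 12), (200, 30), (201, 43), (202, 46), (203, 25), (293, 29), (294, 45), (295, 46), (296, 27), (301, 22), (302, 81), (303, 79)]
90 [(175, 30), (176, 50), (177, 23), (181, 43), (182, 40), (183, 16), (184, 29), (186, 57), (187, 31), (196, 16), (201, 18), (202, 44), (203, 20), (204, 34), (292, 32), (293, 38), (294, 52), (295, 20), (300, 43), (301, 122), (302, 21)]
150 [(179, 105), (180, 93), (181, 14), (186, 25), (187, 74), (189, 27), (190, 52), (191, 13), (197, 13), (198, 14), (199, 14), (204, 32), (205, 36), (206, 49), (207, 24), (290, 43), (291, 24), (292, 54), (293, 14), (297, 24), (298, 79), (299, 74)]
170 [(180, 26), (181, 144), (182, 40), (187, 14), (188, 64), (189, 24), (190, 13), (191, 58), (192, 18), (198, 13), (199, 13), (200, 15), (205, 35), (206, 28), (207, 48), (208, 19), (289, 30), (290, 45), (291, 49), (292, 19), (296, 14), (297, 66), (298, 100)]
knob [ 469.5 -425.4] face [ 511.9 -320.5] [ 497.2 -446.4] nearL [ 450.5 -306.1]
60 203 [ 456.1 -384.2]
60 296 [ 464.7 -312.7]
170 203 [ 543.1 -399.1]
170 296 [ 552.8 -319.9]
```

```bash
python3 -m inch '[[[0,-0.4,2,0],[0,-0.4,5,0],[0,-0.4,8,0],[0,-0.4,9.5,0],[0,-0.4,10.2,0],[0,-0.4,10.5,0],[0,-0.4,10.5,0]]]'; python3 -c "
from cell import sensors;s=sensors.read_state();print(s['force'],s['torque'])"
```

```text
clock: 6.35
eef_pos: [557.8, -363.8, 40.7]
tool_rot: [-3.141, 0.002, 3.02]
force: [-0.7, -0.0, -1.8]
width: 56.4
gripper_force: 65.4
[-0.6784319  -0.00441734 -1.7739646 ] [ 0.02341662  0.00230717 -0.01188623]
```

```bash
python3 -m inch '[[[0,0.1,0.3,0],[0,0.1,0.6,0],[0,0.1,0.9,0],[0,0.1,0.9,0],[0,0.1,0.9,0]]]'
```

```text
clock: 6.77
eef_pos: [557.8, -362.9, 32.6]
tool_rot: [-3.141, 0.003, 3.02]
force: [-0.6, 0.3, 7.7]
width: 56.7
gripper_force: 66.7
```

```bash
python3 -m inch '[[[0,0,0,0],[0,0,0,0],[0,0,0,0],[0,0,0,0]]]' 8.5; python3 -m inch '[[[0,0,-0.5,0],[0,0,-2,0],[0,0,-5,0],[0,0,-8.5,0],[0,0,-12,0],[-1,0,-15,0],[-1,0,-18,0],[-1,0,-18,0]]]'; python3 -m inch '[[[2.5,0,0,0],[6,0,0,0],[9,0,0,0],[9,0,0,0],[9,0,0,0]]]'
python3 - <<'E'
from h import *
s=sensors.read_state();print(s['eef_pos'],s['tool_rot'],s['qpos'])
c=cam("wrist");im=get_image("wrist");cv2.imwrite("pics/w6.png",im);np.savez("c6.npz",K=c[0],R=c[1],t=c[2])
E
```

```text
clock: 7.1
eef_pos: [556.6, -362.6, 30.3]
tool_rot: [-3.142, 0.0, 3.019]
force: [-0.2, 0.2, -0.2]
width: 84.9
gripper_force: 0.0
clock: 7.77
eef_pos: [570.3, -365.8, 217.8]
tool_rot: [-3.136, 0.012, 3.02]
force: [0.8, -0.5, -0.0]
width: 85.4
gripper_force: 0.0
clock: 8.18
eef_pos: [475.4, -353.2, 210.8]
tool_rot: [-3.141, -0.001, 3.017]
force: [1.0, -0.3, 0.2]
width: 85.4
gripper_force: 0.0
[ 475.36483589 -353.16888184  210.78681338] [-3.14133808e+00 -5.86200326e-04  3.01721099e+00] [ 0.553758    0.56774838  0.0587183   1.70849134 -0.04075456  0.86694768
  2.07609109]
```

View pics/w6.png

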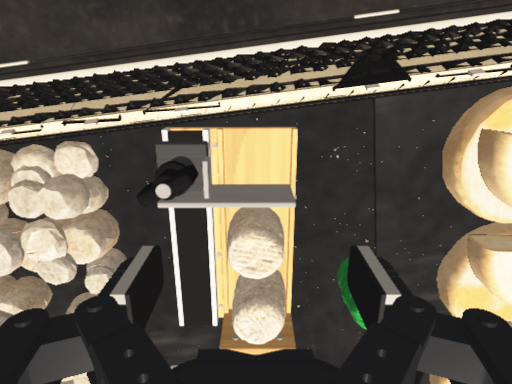

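The loose drum stands in the lane at (256,242), behind the row drum at (260,307), with the stop plate at row 195. Next I close the fingers, go down behind the plate and push.

```bash
python3 -m inch '[[[0,0.6,1,0],[0,0.6,4,0],[0,0.6,7,0],[0,0.6,9,0],[0,0.6,9,0],[0,0.6,9,0],[0,0.6,9,0]]]' 0; python3 -m inch '[[[0,0,2,0],[0,0,5,0],[0,0,6.5,0],[0,0,7.3,0],[0,0,7.5,0],[0,0,7.5,0]]]'; python3 -m inch '[[[-0.4,0,0,0],[-0.8,0,0,0],[-1.2,0,0,0],[-1.6,0,0,0],[-2.0,0,0,0],[-2.4,0,0,0],[-2.8,0,0,0],[-3.2,0,0,0]]]'
```

```text
clock: 8.82
eef_pos: [479.5, -347.3, 121.3]
tool_rot: [-3.141, 0.002, 3.02]
force: [-0.4, -0.8, 0.2]
width: 0.8
gripper_force: 0.0
clock: 9.32
eef_pos: [478.8, -347.4, 46.2]
tool_rot: [-3.141, 0.002, 3.019]
force: [-0.1, 0.2, 0.5]
width: 0.3
gripper_force: 0.0
clock: 9.98
eef_pos: [509.3, -350.8, 45.2]
tool_rot: [3.141, -0.001, 3.019]
force: [-4.4, -0.0, 3.0]
width: 0.1
gripper_force: 2.2
```

```bash
python3 -m inch '[[[-0.3,0,0,0],[-0.6,0,0,0],[-0.9,0,0,0],[-1.2,0,0,0],[-1.5,0,0,0],[-1.8,0,0,0],[-2.1,0,0,0],[-2.4,0,0,0]]]';python3 -m inch '[[[-0.15,0,0,0],[-0.3,0,0,0],[-0.45,0,0,0],[-0.6,0,0,0]]]'
```

```text
clock: 10.65
eef_pos: [533.0, -353.7, 45.2]
tool_rot: [3.141, -0.001, 3.019]
force: [-5.8, 0.6, 4.3]
width: -0.0
gripper_force: 3.0
clock: 10.98
eef_pos: [537.9, -354.3, 45.2]
tool_rot: [3.141, -0.003, 3.019]
force: [-9.4, 1.1, 7.1]
width: -0.1
gripper_force: 4.8
```

```bash
python3 -m inch '[[[-0.1,0,0,0],[-0.2,0,0,0],[-0.3,0,0,0]]]';python3 -m inch '[[[-0.1,0,0,0],[-0.2,0,0,0],[-0.3,0,0,0]]]'
python3 - <<'E'
from h import *
s=sensors.read_state();print(s['eef_pos'],s['force'])
c=cam("wrist");im=get_image("wrist");cv2.imwrite("pics/w7.png",im);cv2.imwrite("pics/t7.png",get_image("top"));cv2.imwrite("pics/s7.png",get_image("side"))
np.savez("c7.npz",K=c[0],R=c[1],t=c[2])
E
```

```text
clock: 11.23
eef_pos: [538.2, -354.3, 44.9]
tool_rot: [3.14, -0.008, 3.019]
force: [-13.5, 3.2, 10.9]
width: 0.1
gripper_force: 6.9
clock: 11.48
eef_pos: [539.2, -354.4, 44.8]
tool_rot: [3.139, -0.012, 3.018]
force: [-17.7, 2.3, 12.6]
width: 0.2
gripper_force: 8.7
[ 539.2179579  -354.42252075   44.76624819] [-17.69784354   2.30077229  12.59304642]
```

View pics/w7.png

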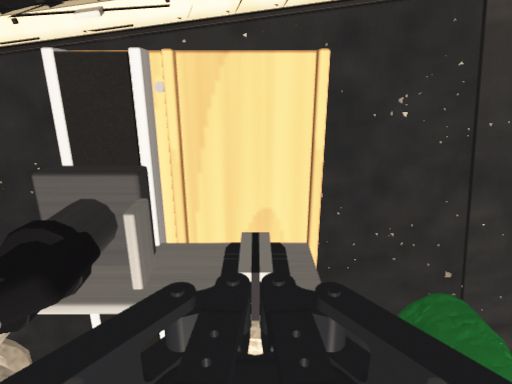

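The view shows the plate pushed forward. Its lower outer edge is at row 243 (u 155–310), the block is at the left with its near edge at row 167, and the rack's near edge is at row 51.

```bash
python3 - <<'E'
from h import *
f=np.load("c7.npz");c=(f["K"],f["R"],f["t"])
ex=np.array([.9925,-.122]);f0=np.array([507.8,-355.5])
def P(l,uv,z,c=c):p=ray("wrist",uv,z,c)[:2];print(l,p.round(1),((p-f0)@ex).round(1))
P("outer low",(305,243),16);P("outer low",(200,243),16);P("plate top R",(42,313),72)
P("rack near",(240,51),14.5);P("block near L",(145,167),44)
f=np.load("c5.npz");d=(f["K"],f["R"],f["t"])
P("w5 rack near",(250,39),14.5,d);P("w5 outer top",(250,122),72,d);P("w5 block near",(178,49),44,d);P("w5 platetopR",(106,134),72,d)
E
```

```text
outer low [ 553.8 -326.4] 42.1
outer low [ 546.1 -387.7] 41.9
plate top R [ 542.5 -446.2] 45.5
rack near [ 445.1 -349.9] -62.9
block near L [ 491.1 -398.8] -11.3
w5 rack near [ 445.6 -346.2] -62.8
w5 outer top [ 500.8 -352.5] -7.3
w5 block near [ 449.3 -395.9] -53.1
w5 platetopR [ 497.2 -446.4] 0.5
```

```bash
python3 -m inch '[[[-0.15,0,0,0],[-0.3,0,0,0],[-0.3,0,0,0],[-0.3,0,0,0]]]';python3 -m inch '[[[-0.15,0,0,0],[-0.3,0,0,0],[-0.3,0,0,0],[-0.3,0,0,0]]]'
python3 - <<'E'
from h import *
a=cv2.imread("pics/top0.png");b=cv2.imread("pics/t7.png");ct=cam("top");cs=cam("side")
ex=np.array([.9925,-.122]);ey=np.array([.122,.9925]);f0=np.array([507.8,-355.5])
W=lambda x,y,z:np.array([*(f0+(x+68.5)*ex+y*ey),z])
im=cv2.imread("pics/s7.png");im0=cv2.imread("pics/side0.png")
# profile along lane at height 60, y=+5 as seen from side
for nm,I,cc,n in(("side",im,cs,"side"),("side0",im0,cs,"side"),("top",b,ct,"top"),("top0",a,ct,"top")):
  z,y=(50,31) if n=="side" else (78,0)
  out=[]
  for x in range(-90,125,5):
    u,v=pix(n,W(x,y,z),cc);p=cv2.getRectSubPix(I,(2,2),(float(u),float(v))).reshape(-1,3).mean(0);out.append(f"{x}:{int(p[0])},{int(p[1])},{int(p[2])}")
  print(nm,*out)
E
```

```text
clock: 11.97
eef_pos: [539.4, -354.4, 44.4]
tool_rot: [3.138, -0.017, 3.017]
force: [-19.4, 3.3, 12.9]
width: -0.3
gripper_force: 10.3
clock: 12.3
eef_pos: [539.4, -354.5, 44.1]
tool_rot: [3.137, -0.022, 3.017]
force: [-25.2, 5.8, 16.8]
width: 0.1
gripper_force: 12.9
side -90:117,193,237 -85:117,194,237 -80:122,199,240 -75:122,199,240 -70:121,198,239 -65:120,197,239 -60:121,197,240 -55:123,200,242 -50:123,198,240 -45:125,200,241 -40:126,201,241 -35:120,186,228 -30:112,150,181 -25:122,141,155 -20:133,153,166 -15:131,156,172 -10:133,158,176 -5:135,162,180 0:136,165,183 5:147,176,196 10:166,199,219 15:179,213,231 20:187,222,236 25:194,228,241 30:195,228,241 35:170,202,218 40:130,158,178 45:121,147,166 50:125,152,172 55:132,160,181 60:139,170,190 65:148,180,201 70:167,200,220 75:186,219,234 80:199,230,241 85:205,233,244 90:193,226,239 95:143,182,206 100:93,137,171 105:82,130,169 110:79,118,152 115:67,88,106 120:56,66,75
side0 -90:116,192,236 -85:115,191,236 -80:113,181,226 -75:107,147,180 -70:114,146,172 -65:124,180,217 -60:124,197,238 -55:123,199,241 -50:121,197,240 -45:124,200,241 -40:
[... 1089 characters left out ...]
9 110:64,86,105 115:50,53,56 120:50,52,55
top0 -90:128,210,248 -85:126,203,246 -80:110,159,199 -75:129,147,162 -70:160,195,219 -65:140,211,247 -60:129,211,249 -55:129,211,249 -50:129,211,249 -45:129,211,249 -40:129,211,249 -35:129,212,249 -30:130,213,249 -25:129,212,249 -20:127,209,248 -15:123,202,245 -10:119,195,241 -5:118,193,240 0:119,195,241 5:119,196,242 10:120,196,242 15:120,197,243 20:120,196,242 25:114,173,218 30:106,137,164 35:117,142,160 40:147,180,204 45:178,217,237 50:188,226,242 55:183,221,237 60:181,219,236 65:181,219,236 70:180,219,236 75:185,221,237 80:194,228,241 85:204,234,245 90:144,179,200 95:82,124,160 100:99,163,215 105:96,153,199 110:63,85,105 115:50,53,56 120:50,52,55
```

Pushing harder (17 to 25 N) no longer moves the tool, and the drums touch in both the top and side profiles. It's snug, so I back off, rise and locate the knob.

```bash
python3 -m inch '[[[1,0,0,0],[2,0,0,0],[3.5,0,0,0],[4.5,0,-2,0],[5.5,0,-6,0],[6.5,0,-10,0],[7.5,0,-14,0],[7.5,0,-15,0]]]'; python3 -m inch '[[[0,0,0,0],[0,0,0,0],[0,0,0,0]]]' 8.5
cat > k.py <<'E'
from h import *
s=sensors.read_state();c=cam("wrist");im=get_image("wrist");s=sensors.read_state()
import sys;cv2.imwrite(f"pics/{sys.argv[1]}.png",im);np.savez(f"{sys.argv[1]}.npz",K=c[0],R=c[1],t=c[2])
K=np.array([512.5,-431.])
if len(sys.argv)>3:K=np.array([float(v) for v in sys.argv[2:4]])
u,v=pix("wrist",[*K,112],c);print("pred",u,v)
g=cv2.cvtColor(im,cv2.COLOR_BGR2GRAY).astype(int);hs=cv2.cvtColor(im,cv2.COLOR_BGR2HSV)
m=((g>110)&(hs[...,1]<60)).astype(np.uint8)
n,l,st,ce=cv2.connectedComponentsWithStats(m)
for i in range(1,n):
    if st[i,4]>40 and np.hypot(*(ce[i]-[u,v]))<70:
        print(st[i],ce[i].round(1),[ray("wrist",ce[i],z,c)[:2].round(1) for z in(112,118)],"area-ax",(st[i,2]/st[i,3]))
print(s['clock'],s['eef_pos'].round(1),s['tool_rot'].round(3),s['qpos'].round(2))
E
python3 k.py w8
```

```text
clock: 12.97
eef_pos: [479.6, -349.1, 201.8]
tool_rot: [-3.136, 0.011, 3.019]
force: [-0.2, -1.1, 1.3]
width: 0.1
gripper_force: 0.0
clock: 13.22
eef_pos: [477.4, -345.9, 194.0]
tool_rot: [3.14, -0.001, 3.02]
force: [-0.4, -0.4, -0.3]
width: 36.0
gripper_force: 0.0
pred 151.47878097451752 248.9432197154378
[192 212  21  72 649] [200.5 248.9] [array([ 517.1, -393.2]), array([ 513.9, -391.6])] area-ax 0.2916666666666667
[145 245  16  14 179] [152.3 251.3] [array([ 514.6, -430.9]), array([ 511.5, -428.3])] area-ax 1.1428571428571428
[161 253  24  35 275] [168.7 264.4] [array([ 527.6, -420.5]), array([ 524.1, -418.3])] area-ax 0.6857142857142857
13.2667 [ 476.9 -345.8  193.5] [ 3.14e+00 -2.00e-03  3.02e+00] [ 0.54  0.59  0.06  1.73 -0.04  0.83  2.07]
```

```bash
python3 -m inch '[[[-1,-2,0,7],[-2,-4,0,14],[-3,-6,0,21],[-4.8,-8,0,28],[-4.8,-8,0,35],[-4.8,-8,0,42],[-4.8,-8,1,49],[-4.8,-8,1,56]]]' 5; python3 -m inch '[[[0,0,0,7],[0,0,0,9],[0,0,0,9],[0,0,0,9]]]'; python3 k.py w9 514.6 -430.9
```

```text
clock: 13.93
eef_pos: [514.0, -430.7, 181.3]
tool_rot: [-3.139, -0.005, 2.036]
force: [-0.4, 0.4, -0.7]
width: 50.0
gripper_force: 0.0
clock: 14.27
eef_pos: [514.7, -431.3, 183.4]
tool_rot: [-3.14, -0.002, 1.887]
force: [0.1, -0.6, 0.2]
width: 49.6
gripper_force: 0.0
pred 256.00967936576467 198.7194120400336
[ 186  106  112   61 1015] [244.8 136.6] [array([ 494. , -391.6]), array([ 493.8, -390.6])] area-ax 1.8360655737704918
[170 147  56  30 397] [197.6 162. ] [array([ 468.7, -418. ]), array([ 469.3, -416.2])] area-ax 1.8666666666666667
[248 191  18  16 228] [256.2 198.6] [array([ 514.7, -430.8]), array([ 514. , -428.7])] area-ax 1.125
14.3167 [ 514.7 -431.4  183.8] [-3.140e+00 -2.000e-03  1.887e+00] [ 0.45  0.74  0.37  1.5  -0.3   0.96  1.22]
```

```bash
python3 - <<'E'
from h import *
im=cv2.imread("pics/w9.png");g=cv2.cvtColor(im,cv2.COLOR_BGR2GRAY)
f=np.load("w9.npz");c=(f["K"],f["R"],f["t"])
for a in(-24,24):
    d=np.array([np.cos(1.887),np.sin(1.887)])*a;print(a,pix("wrist",[514.7+d[0],-430.8+d[1],112],c))
for r in range(120,270,10):print(r,"".join("%4d"%v for v in g[r,208:306:4]))
E
```

```text
-24 [256.17316221 229.65953573]
24 [256.20657283 165.51187808]
120  249 250 232 172 234 234 234 230 200 224 228 209 198 223 218 218 221 227 228 226 228 230 231 232 233
130   43  41  40  40 180 248 249 245 155 229 236 234 231 221 222 226 218 170 224 219 223 230 230 229  97
140   40  41  42  41  41  40  41  41  45  93  92  68 101 128 195 237 235 232 227 213 227 226 170  98  98
150   41  41  42  41  40  40  40  50  94  95  93  96  94 133 210 215 203 121 125 177 237 170  99  96  97
160   41  41  39  40  41  40  62  97  93  94  79  19  18  16  68  95  95  96 102 211 216 218 131  99 205
170  124 247 248 245  93  73  94  95  94  20  23  29  30  33  35  25  95  91  93  96  95  99 127 210  79
180   44  46  45  46  85  95  94  75  30  25  18  30  31  32  33  27  33  76  96  97  98 182 217  41  41
190   42  44  42  43  44  43  47  82  31  31  23  29  60  33  34  32  31  92  97  97 204 203  43  43  41
200   47  46  43  42  40  39  43  45  45  30 163 215 213 214 185  32  97  96 120 210 235  48  43  41  40
210   45  46  41  44  43  45  47  44  41  40  29  30  32  35  37  42  43 176 221 107  47  44  46 242 250
220   49  48  44  43  53  41  44  46  46  45  29  29  32  35  39  43  45  47  48  49  46  45  46  46  46
230   50  47  46  44  44  42  44  44  43  41  42  43  45  49  49  46  42  42  43  46  43  43  44  45  45
240  156 156 173  94  48  43  44  48  47  45  43  44  43  43  43  42  43  43  45  45  45  46  44  44  42
250  213 217 213 211  83  54 132 125 133 136 136 125 149  64  48  44  44  44  44  45  47  43  42  43  43
260  191 240 227 237 118 123 142 141 135 145 142 186 185 186 179  51  49 128 126 129 127 121  78  51  48
```

The cap is centred and the wing is aligned with the tool (rows 160 and 220 are both centred at u≈257). I descend and grip.

```bash
python3 -m inch '[[[0,0,3,0],[0,0,6,0],[0,0,8,0],[0,0,9.3,0],[0,0,9.9,0],[0,0,9.9,0],[0,0,9.9,0]]]' 4; python3 -m inch '[[[0,0,0,0],[0,0,0,0],[0,0,0,0],[0,0,0,0],[0,0,0,0],[0,0,0,0]]]' 0; cat > q.py <<'E'
from cell import sensors
s=sensors.read_state();print(s['clock'],s['eef_pos'].round(1),"yaw",s['tool_rot'][2].round(3),"F",s['force'].round(1),"T",s['torque'].round(3),"q7",s['qpos'][6].round(3),"tau7",s['tau'][6].round(3),s['width'].round(1))
E
python3 q.py
```

```text
clock: 14.9
eef_pos: [515.2, -432.6, 87.0]
tool_rot: [3.141, 0.001, 1.885]
force: [0.3, -1.0, 0.5]
width: 40.2
gripper_force: 0.0
clock: 15.4
eef_pos: [515.6, -432.5, 87.9]
tool_rot: [3.14, 0.002, 1.885]
force: [0.0, 1.6, 6.1]
width: 11.1
gripper_force: 59.1Traceback (most recent call last):
  File "q.py", line 2, in <module>
    s=sensors.read_state();print(s['clock'],s['eef_pos'].round(1),"yaw",s['tool_rot'][2].round(3),"F",s['force'].round(1),"T",s['torque'].round(3),"q7",s['qpos'][6].round(3),"tau7",s['tau'][6].round(3),s['width'].round(1))
                                                                                                                                                                                                          ^^^^^^^^^^^^^^^^
AttributeError: 'float' object has no attribute 'round'
```

```bash
sed -i "s/,s\['width'\].round(1))/,s['width'])/" q.py; python3 q.py; for i in 1; do python3 -m inch '[[[0,0,0,3],[0,0,0,6]]]' >/dev/null; python3 q.py; python3 -m inch '[[[0,0,0,3],[0,0,0,6]]]' >/dev/null; python3 q.py;python3 -m inch '[[[0,0,0,3],[0,0,0,6]]]' >/dev/null; python3 q.py;python3 -m inch '[[[0,0,0,3],[0,0,0,6]]]' >/dev/null; python3 q.py;python3 -m inch '[[[0,0,0,3],[0,0,0,6]]]' >/dev/null; python3 q.py; done
```

```text
15.4 [ 515.6 -432.5   87.9] yaw 1.885 F [0.  1.6 6.1] T [ 0.21   0.151 -0.189] q7 1.26 tau7 0.164 11.067029610115057
15.5667 [ 515.5 -432.6   87.9] yaw 1.779 F [-1.1  1.3  7.4] T [0.077 0.265 0.331] q7 1.179 tau7 0.222 10.94663152254116
15.7333 [ 515.4 -432.5   87.9] yaw 1.675 F [-0.4  0.8  7.6] T [0.139 0.275 0.32 ] q7 1.099 tau7 0.185 10.937851435413467
15.9 [ 515.3 -432.6   87.9] yaw 1.57 F [-0.3  0.   6.5] T [0.187 0.346 0.353] q7 1.018 tau7 0.187 10.635043462003274
16.0667 [ 515.1 -432.6   87.8] yaw 1.465 F [-1.5  0.6  7.6] T [0.16  0.359 0.348] q7 0.937 tau7 0.188 10.60429001192776
16.2333 [ 515.  -432.6   87.9] yaw 1.36 F [-1.4  1.5  7. ] T [0.189 0.448 0.336] q7 0.856 tau7 0.191 10.595233898871832
```

```bash
m(){ tail -0 /dev/null; }; 
python3 -m inch '[[[0,0,0,3],[0,0,0,6]]]' >/dev/null; python3 q.py; python3 -m inch '[[[0,0,0,3],[0,0,0,6]]]' >/dev/null; python3 q.py;python3 -m inch '[[[0,0,0,3],[0,0,0,6]]]' >/dev/null; python3 q.py;python3 -m inch '[[[0,0,0,3],[0,0,0,6]]]' >/dev/null; python3 q.py;python3 -m inch '[[[0,0,0,3],[0,0,0,6]]]' >/dev/null; python3 q.py;python3 -m inch '[[[0,0,0,3],[0,0,0,6]]]' >/dev/null; python3 q.py;python3 -m inch '[[[0,0,0,3],[0,0,0,6]]]' >/dev/null; python3 q.py;python3 -m inch '[[[0,0,0,3],[0,0,0,6]]]' >/dev/null; python3 q.py
```

```text
16.4 [ 514.9 -432.5   87.9] yaw 1.256 F [-1.4  1.1  6.7] T [0.192 0.418 0.33 ] q7 0.774 tau7 0.193 10.802311451401982
16.5667 [ 514.8 -432.4   87.9] yaw 1.151 F [-1.5  1.5  6.7] T [0.232 0.443 0.295] q7 0.692 tau7 0.195 10.82133934453252
16.7333 [ 514.7 -432.4   87.9] yaw 1.046 F [-3.1  1.   7. ] T [0.293 0.548 0.346] q7 0.609 tau7 0.198 10.816620476318317
16.9 [ 514.6 -432.4   87.9] yaw 0.941 F [-1.9  0.5  7.6] T [0.31  0.569 0.281] q7 0.526 tau7 0.201 11.230606773213236
17.0667 [ 514.5 -432.3   87.9] yaw 0.837 F [-2.3  1.8  7.7] T [0.364 0.618 0.336] q7 0.442 tau7 0.203 10.54093304774224
17.2333 [ 514.4 -432.2   87.9] yaw 0.732 F [-2.7  0.5  7.7] T [0.409 0.63  0.268] q7 0.358 tau7 0.207 11.00442382834756
17.4 [ 514.3 -432.1   87.9] yaw 0.627 F [-2.5  2.1  8.8] T [0.416 0.759 0.318] q7 0.273 tau7 0.21 10.937654494248688
17.5667 [ 514.3 -432.    87.9] yaw 0.523 F [-3.2  2.3  8.8] T [0.482 0.739 0.336] q7 0.188 tau7 0.213 11.123168762356224
```

```bash
python3 -m inch '[[[0,0,0,3],[0,0,0,6]]]' >/dev/null; python3 q.py; python3 -m inch '[[[0,0,0,3],[0,0,0,6]]]' >/dev/null; python3 q.py;python3 -m inch '[[[0,0,0,3],[0,0,0,6]]]' >/dev/null; python3 q.py;python3 -m inch '[[[0,0,0,3],[0,0,0,6]]]' >/dev/null; python3 q.py;python3 -m inch '[[[0,0,0,3],[0,0,0,6]]]' >/dev/null; python3 q.py;python3 -m inch '[[[0,0,0,3],[0,0,0,6]]]' >/dev/null; python3 q.py;python3 -m inch '[[[0,0,0,3],[0,0,0,6]]]' >/dev/null; python3 q.py;python3 -m inch '[[[0,0,0,3],[0,0,0,6]]]' >/dev/null; python3 q.py
```

```text
17.7333 [ 514.2 -431.9   87.9] yaw 0.418 F [-3.7  2.1  8.1] T [0.566 0.757 0.377] q7 0.102 tau7 0.216 10.577823446758178
17.9 [ 514.2 -431.8   87.9] yaw 0.313 F [-2.7  2.5  9. ] T [0.621 0.79  0.352] q7 0.016 tau7 0.22 10.483368216048262
18.0667 [ 514.2 -431.6   87.9] yaw 0.208 F [-3.   3.6  9.2] T [0.628 0.801 0.332] q7 -0.071 tau7 0.224 10.701768688022034
18.2333 [ 514.1 -431.5   87.8] yaw 0.104 F [-3.2  4.3  9.2] T [0.711 0.812 0.331] q7 -0.159 tau7 0.227 10.780199674450794
18.4 [ 514.1 -431.4   87.9] yaw -0.001 F [-4.1  3.4  9.5] T [0.714 0.841 0.338] q7 -0.247 tau7 0.231 10.579125505366683
18.5667 [ 514.1 -431.3   87.9] yaw -0.106 F [-2.9  4.5 11. ] T [0.797 0.835 0.3  ] q7 -0.335 tau7 0.221 10.798390346224123
18.7333 [ 514.1 -431.2   87.9] yaw -0.21 F [-4.2  4.4 10.9] T [0.835 0.899 0.384] q7 -0.425 tau7 0.18 11.012735847113802
18.9 [ 514.2 -431.    87.9] yaw -0.315 F [-3.9  3.8 10.1] T [0.978 0.808 0.462] q7 -0.514 tau7 0.14 10.776377471600536
```

```bash
python3 -m inch '[[[0,0,0,3],[0,0,0,6]]]' >/dev/null; python3 q.py; python3 -m inch '[[[0,0,0,3],[0,0,0,6]]]' >/dev/null; python3 q.py;python3 -m inch '[[[0,0,0,3],[0,0,0,6]]]' >/dev/null; python3 q.py;python3 -m inch '[[[0,0,0,3],[0,0,0,6]]]' >/dev/null; python3 q.py
```

```text
19.0667 [ 514.2 -430.9   88. ] yaw -0.419 F [-3.8  4.8 10.8] T [1.019 0.854 0.448] q7 -0.605 tau7 0.1 11.027529724477548
19.2333 [ 514.3 -430.8   88. ] yaw -0.524 F [-3.1  5.2 10.2] T [1.089 0.882 0.466] q7 -0.696 tau7 0.1 11.128798437173117
19.4 [ 514.4 -430.7   88. ] yaw -0.629 F [-3.9  5.6 11.5] T [1.084 0.827 0.48 ] q7 -0.787 tau7 0.098 10.774923999869108
19.5667 [ 514.5 -430.6   88. ] yaw -0.733 F [-2.8  5.5 11.2] T [1.189 0.782 0.485] q7 -0.88 tau7 0.1 11.0771649781266
```

The torque stepped from about 0.33 to 0.46 N m at yaw ≈ -0.2, so that's the touch. The quarter turn ends at yaw ≈ -1.77, another 60°.

```bash
python3 -m inch '[[[0,0,0,4],[0,0,0,8],[0,0,0,12],[0,0,0,16],[0,0,0,20],[0,0,0,24],[0,0,0,28],[0,0,0,32]]]' >/dev/null; python3 q.py; python3 -m inch '[[[0,0,0,4],[0,0,0,8],[0,0,0,12],[0,0,0,16],[0,0,0,20],[0,0,0,24],[0,0,0,28],[0,0,0,28]]]' >/dev/null; python3 q.py
```

```text
20.2333 [ 515.  -430.2   88. ] yaw -1.292 F [-3.6  6.  12.3] T [1.29  0.565 0.48 ] q7 -1.394 tau7 0.32 10.641878659606922
20.9 [ 515.5 -430.3   88. ] yaw -1.78 F [-1.5  6.3 10.9] T [1.242 0.344 0.166] q7 -1.865 tau7 -0.795 10.751890292820873
```

```bash
python3 -m inch '[[[0,0,0,0],[0,0,0,0],[0,0,0,0],[0,0,0,0]]]' 4 >/dev/null; python3 q.py; python3 -m inch '[[[0,0,-1,0],[0,0,-4,0],[0,0,-8,0],[0,0,-11,0],[0,0,-12,0],[0,0,-12,0],[0,0,-12,0]]]'; python3 - <<'E'
from h import *
c=cam("wrist");im=get_image("wrist");cv2.imwrite("pics/w10.png",im);g=cv2.cvtColor(im,cv2.COLOR_BGR2GRAY)
a=1.887-(1.887+1.78)
for k in(-24,24):
    d=np.array([np.cos(-1.78),np.sin(-1.78)])*k;print(k,pix("wrist",[514.7+d[0],-430.8+d[1],112],c).round(0))
u,v=pix("wrist",[514.7,-430.8,112],c)
for r in range(int(v)-40,int(v)+41,10):print(r,"".join("%4d"%x for x in g[r,int(u)-40:int(u)+41:4]))
ex=np.array([.9925,-.122]);ey=np.array([.122,.9925]);f0=np.array([507.8,-355.5])
W=lambda x,y,z:np.array([*(f0+(x+60)*ex+y*ey),z])
I=get_image("side");cc=cam("side");out=[]
for x in range(-40,115,5):
    p=cv2.getRectSubPix(I,(2,2),tuple(map(float,pix("side",W(x,31,50),cc)))).reshape(-1,3).mean(0);out.append(f"{x}:{int(p[0])},{int(p[2])}")
print(*out)
E
```

```text
21.2333 [ 514.8 -432.    86. ] yaw -1.78 F [-0.5 -0.4 -0.2] T [ 0.018  0.039 -0.021] q7 -1.863 tau7 0.001 40.19063136272162
clock: 21.82
eef_pos: [514.8, -431.8, 206.4]
tool_rot: [-3.141, 0.0, -1.78]
force: [-0.4, -0.1, -0.7]
width: 40.2
gripper_force: 0.0
-24 [255. 217.]
24 [255. 158.]
148   43  43  93 107  98  98  96 101  97  98 100  95  96 100  99  99  86  45  43  43  43
158   42 141 215  96 103  97  93  99  71  25  24  24  25  88  96  99  96  44  43  44  44
168   44  44 223 120 101  99  86  35  35  38  35  33  20  33  29  98  97  42  41  45  44
178   43  45 231 185  95 100  45  31  34  38  35  32  21  21  33 100  98 230 250 249 245
188  226 206 216 211  97 100  96  48  33 222 219 219 191  32 142 171 214 226 233 234 231
198  226 226 226 217 111 220 221 220 221  38  33  31  90 217 227 228 229 229 224 226 227
208  135 143 210 223 165  98 235 234 234  36  33  31 114 228 226 227 226 226 225 225 225
218  140 134 138 196 206  97 201 230 230 231 230 231 231 231 232 232 232 232 232 232 231
228  140 134 140 132 213  97 103 218 216 216 220 228 228 227 228 227 227 227 228 228 229
-40:122,240 -35:124,242 -30:123,238 -25:113,206 -20:108,157 -15:123,154 -10:132,171 -5:130,173 0:134,179 5:136,182 10:139,187 15:154,204 20:172,224 25:182,234 30:190,238 35:195,241 40:185,234 45:150,200 50:125,171 55:120,167 60:126,174 65:134,184 70:140,193 75:155,209 80:175,228 85:192,237 90:202,242 95:204,243 100:182,232 105:123,191 110:83,165
```

```bash
python3 -c "
from cell import order;print(order.finish_job())"
```

```text
the job is handed in; nothing more can be done
None
```

I handed the job in with no verdict returned: the loose drum stands in the lane, both drums look snug against the end wall, and the stop is clamped about a quarter turn (90°) past the touch I felt, all by my own camera and force readings.

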